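# Roll a dowel onto the cradle line and clamp it for carving

### The arm

A 7-joint arm with a two-finger parallel gripper is mounted at the origin on a cart in front of the work surface, level with it; the furniture and walls round the work are solid. World frame = base frame: x ahead of the robot, y to its left, z up, the work surface at z = 0. Lengths are in mm, angles in rad, forces in N, time in s.
With the tool pointing down it reaches from about 425 to 950 mm from the base axis. Payload 4.7 kg.
Tool frame: the origin (TCP) lies between the finger pads; the fingertips stand 22 mm ahead of it and the grasp point (between the pads) lies 3 mm ahead of it (env.finger_overhang is the distance from the TCP to the fingertips, in mm); z points along the fingers, y is the line along which they close (so a half turn about z gives the same grasp; the last joint's range is limited). The gripper opens to 87 mm and grips with 3 to 60 N. Pads are 19 mm wide; open, the fingers measure 117 mm over their backs; the gripper's body (75 mm by 190 mm) begins 51 mm behind the grasp point.
Start: joints at [1.168, 0.469, -0.049, 1.532, 0.024, 1.141, -0.082], TCP at [246.528, -628.39, 212.173] pointing down, gripper open.
Joint ranges: [-2.59, 2.59], [-0.33, 1.99], [-1.39, 1.29], [0.1, 2.45], [-1.04, 4.18], [0.21, 1.99], [-2.66, 2.66]. Speed limits (rad/s): [2.57, 2.57, 3.14, 3.14, 3.14, 3.14, 3.14].

### API

Orientations are given as a 3x3 rotation matrix whose columns are the frame's x, y, z axes.
In Python, from workcell import env gives the robot as it stands.
- The arm moves only by the shell command python3 nudge.py 'ROWS' [OPENING] [FORCE]. ROWS is a JSON list of rows, 1 to 5 of them, each of 4 numbers: dx, dy, dz in mm, then a turn about the tool's z in rad; each row is the pose to reach, as a shift and turn from the pose commanded when the command began, along the tool's axes at that moment; what a row does not reach only later rows make up. A row lasts 1/10 s, in which the tool goes at most 50 mm and 0.15 rad, less where a joint would pass 70% of its speed; a pose out of reach is approached as far as the arm can. OPENING is the opening from 0.0 (shut) to 1.0 (fully open), set as the command begins (- or left out keeps the last). The fingers move at their own pace and stop on an object; FORCE is the grip in N (left out, the last holds). Time passes only in rows, so rows that do not move let the fingers close. It prints the time, the measured TCP pose, the force, the opening and the grip force at its end. Input that does not fit is refused with a message, and nothing moves.
- env.read_state(): the state, without advancing time (a new reading comes with each control period).
- env.camera(name): name is "side" or "top"; returns a dict with "frame" (384x512x3 uint8, blue, green, red), "fx", "fy", "cx", "cy" (pixels), "R" (3x3) and "t" (3): a world point X has camera coordinates R X + t. Camera axes: x right, y down, z forward; pixel columns grow to the right and rows downward; lengths in mm; the calibration is good to about 2 mm. A picture is of the moment at which its call begins. There is no depth.
- env.finish_job(): hands the job in; it is judged then, once.
The state is a dict: "time_s": time; "qpos": joint angles; "qvel": joint speeds; "effort": joint torques, N m; "position": TCP position; "tcp_rot": TCP orientation; "ft_force": force on the tool from outside, world axes, zero at the start; "moment": the same for the moment, N m; "opening": opening from 0.0 (shut) to 1.0 (fully open); "gripper_force": force on a finger pad.
Only numpy, scipy, OpenCV 4.12 (cv2) and the standard library are available. Lean on these libraries where they do the work, as an engineer would, in place of code of your own. Each camera call takes 0.05 s, during which the arm holds its last target. There are 200 camera calls.

### The job

Get the round dowel ready for carving: push on its top with the fingertips and roll it across the carving board onto the red line, so that it drops into the V-groove and lies fully in it, about midway along the board. Then push the leaning wooden hold-down arm over and press it down until its rubber pad clamps the dowel, and leave it clamped. Do not pick the dowel up, and leave the other things on the bench where they are.

Things in the scene. Friction and masses are not known exactly. Their poses are not given: they have to be found in the camera images.
- dowel: round light-wood dowel, 24 mm diameter, 160 mm long, about 60 g. Origin at the middle of its axis, x along its length. Starts on the board's flat top (axis 34 mm above the bench), 55 to 85 mm from the red line on the board's -y side, up to 5 degrees askew of the line. It rolls easily and stops by itself. Seated in the groove its axis is 30 mm and its top 42 mm above the bench.
- crayon_tick (a point): point on the dowel's round surface under a short red crayon tick, 22 x 4.5 mm, 55 mm from the dowel's middle towards one end; uppermost at the start, turns with the dowel.
- cradle: carving board fixed to the bench, wooden, 22 mm thick, 220 mm along its x, in y from -118 to +128 mm; z up; yaw varies by up to 15 degrees. Origin on the bench under the middle of the red line. Lips 7 mm high stop round stock at both y edges. A dark hinge post, 62 mm above the bench, 60 mm wide in x, from y = 78 to 109 mm, carries the hold-down arm.
- line_mid (a point): middle of the red line, at the level of the board's top, 22 mm above the bench. The line, 4 mm wide, runs along the board's x at y = 0 on the bottom of a 90-degree V-groove 18 mm wide and 9 mm deep, cut the full length of the board; line and groove show beyond the ends of a seated dowel.
- pivot (a point): middle of the hold-down arm's hinge axis, at y = +90 mm in the board's frame, 54 mm above the bench; the axis runs along the board's x.
- bar_tip (a point): middle of the rounded free end of the hold-down arm, a light-wood bar 24 mm wide, 12 mm thick, reaching 112 mm from the pivot. Closed, its underside is level with the pivot, its top 12 mm higher, over the middle of the groove. A black rubber pad 24 x 28 mm, 12 mm thick, sits under it 90 mm from the pivot.
- hold_down (a joint): angle of the arm (rad). 0: level, pointing to the board's -y, pad on the top of a seated dowel (with no dowel it goes to -0.10); grows as it swings up; 1.57 upright; starts at 1.75 to 2.15, leaning back to +y. Stiff hinge (0.12 N m, about 1.5 N at the tip): it stays where left, and once pressed down firmly (about 6 to 10 N) goes on clamping.
- wood_gouge: carving gouge with a turned wooden handle, 198 mm long, lying near the front edge; not part of the job. Origin at the middle of its underside.
- pen: slim green marking pen, 128 mm long, lying to the right of the board; not part of the job. Origin at the middle of its underside.
- brush: bench brush with a wooden handle, 185 mm long, lying at the left; not part of the job. Origin at the middle of its underside.
- glue: white glue bottle with a pointed nozzle, 140 mm long, lying at the left front; not part of the job. Origin at the middle of its underside.
- tin: round blue tin, 68 mm across, 25 mm high, standing at the left; not part of the job. Origin at the middle of its underside.
- blank: small roughed-out wooden blank with a hollow top, 68 x 85 x 32 mm, behind the board; not part of the job. Origin at the middle of its underside.

How it is judged (in metres and radians):
On the way, in this order (a step that is already met when the one before it is completed fails the run):
1. the dowel is rolled, not slid: its crayon tick passes underneath (within 5 mm of the board's top), with the hold-down arm still up (z of crayon_tick in the frame of cradle below 0.027 m and value of joint hold_down above 0.8 rad).
2. the dowel lies at rest in the groove on the red line, with the hold-down arm still up (y of dowel in the frame of cradle between -0.003 and 0.003 m and z of dowel in the frame of cradle between 0.027 and 0.0318 m and x of dowel in the frame of cradle between -0.04 and 0.04 m and angle between the x axis of dowel and the x axis of cradle, either way round below 0.05 rad and linear speed of dowel below 0.02 m/s and value of joint hold_down above 0.8 rad), for 0.2 s.
At the end, for the whole second after the job is handed in: The dowel is at rest, fully down in the V-groove (axis about 30 mm above the bench), within 3 mm of the red line and 0.05 rad of its direction, its middle within 40 mm of the line's middle; the arm is down (joint -0.06 to 0.04), its pad pressing the dowel with over 0.4 N (y of dowel in the frame of cradle between -0.003 and 0.003 m and z of dowel in the frame of cradle between 0.027 and 0.0318 m and x of dowel in the frame of cradle between -0.04 and 0.04 m and angle between the x axis of dowel and the x axis of cradle, either way round below 0.05 rad and linear speed of dowel below 0.02 m/s and value of joint hold_down between -0.06 and 0.04 rad and contact force between hold_down and dowel above 0.4 N); the robot touches nothing.
It fails at once if the dowel is lifted off the board (its middle more than 18 mm above where it lies on the flat) (height (world z) of dowel above 0.052 m).
It fails at once if another thing on the bench is moved by more than 20 mm (distance of any of wood_gouge, pen, brush, glue, tin, blank from where it was at the start of the episode above 0.02 m).
It also fails if it takes over 72 s, if anything falls off the work surface, if the arm or the gripper's body presses on something with over 40 N, if the wrist force passes 120 N, or if a joint passes its speed limit or range.

## Working session

There is one attempt and no reset: what is moved stays moved. The work goes in short steps, Python scripts to look and compute and a shell command to move; the robot and the scene stay as the last step left them, time stands still between calls to the robot, and variables do not carry over. Pictures are saved under pics/ and viewed, at most 12 in all, crops included, and the job is handed in when it is done.

```bash
ls; mkdir -p pics; python3 - <<'E'
from workcell import env
import cv2,numpy as np
for n in("top","side"):
    c=env.camera(n); cv2.imwrite(f"pics/{n}0.png",c["frame"]); print(n,c["fx"],c["fy"],c["cx"],c["cy"],np.round(c["R"],3).tolist(),np.round(c["t"],1))
s=env.read_state(); print(s["time_s"],s["position"],np.round(s["tcp_rot"],3).tolist(),env.finger_overhang,s["ft_force"])
E
```

```text
nudge.py
pics
workcell.py
top 485.49365138219173 485.49365138219173 257.47145765238093 197.47564758296824 [[0.016, -1.0, 0.02], [-0.997, -0.017, -0.077], [0.077, -0.019, -0.997]] [-153.1  521.1 1379.5]
side 373.62222365102326 373.62222365102326 263.87781632161494 182.22848251057516 [[-0.986, -0.169, 0.016], [-0.095, 0.474, -0.875], [0.14, -0.864, -0.483]] [ 478.2  181.5 1099.8]
0.1 [ 246.31422824 -627.86621968  211.22449199] [[0.931, 0.365, -0.001], [0.365, -0.931, 0.002], [-0.0, -0.002, -1.0]] 22.0 [ 0.04189524 -0.31886272  0.38987565]
```

View pics/top0.png

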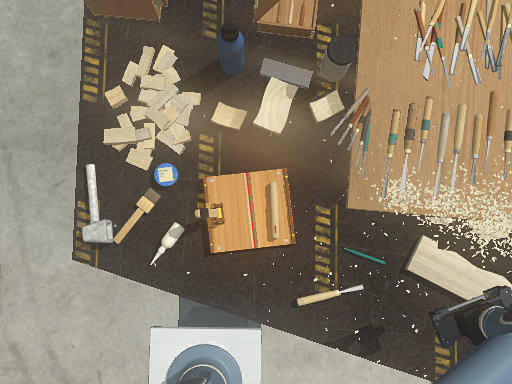

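View pics/side0.png

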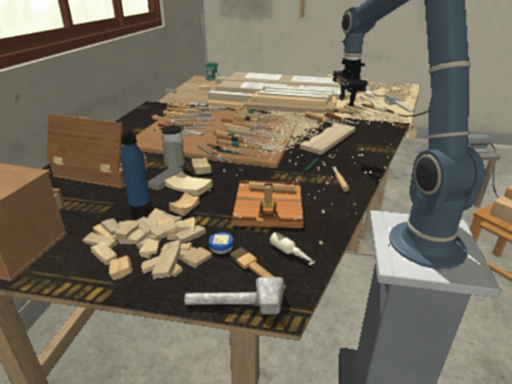

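The top view shows the board around (250,210), with the red line near column 252, the dowel near column 274 and the hinge post near (213,213). In the side view the arm leans back at about (265,195).

```bash
cat > h.py <<'E'
from workcell import env
import cv2,numpy as np
def ray(c,uv,z):
    uv=np.atleast_2d(np.asarray(uv,float)); R=np.array(c["R"]);t=np.array(c["t"])
    d=np.c_[(uv[:,0]-c["cx"])/c["fx"],(uv[:,1]-c["cy"])/c["fy"],np.ones(len(uv))]@R
    o=-R.T@t
    return o+d*((z-o[2])/d[:,2])[:,None]
def proj(c,X):
    p=np.atleast_2d(X)@np.array(c["R"]).T+np.array(c["t"])
    return np.c_[p[:,0]/p[:,2]*c["fx"]+c["cx"],p[:,1]/p[:,2]*c["fy"]+c["cy"]]
def red(c,box):
    x0,y0,x1,y1=box; f=c["frame"][y0:y1,x0:x1].astype(int)
    m=(f[...,2]-f[...,1]>70)&(f[...,2]>110)&(f[...,1]<f[...,0]+50)
    v,u=np.nonzero(m); return np.c_[u+x0,v+y0]
E
python3 - <<'E'
from h import *
c=env.camera("top"); s=env.camera("side")
a=cv2.resize(c["frame"][160:262,185:305],None,fx=5,fy=5,interpolation=cv2.INTER_NEAREST); cv2.imwrite("pics/t1.png",a)
b=cv2.resize(s["frame"][170:235,225:310],None,fx=7,fy=7,interpolation=cv2.INTER_NEAREST); cv2.imwrite("pics/s1.png",b)
p=red(c,(190,160,300,262)); print(len(p), p[::6].tolist())
E
```

```text
148 [[246, 173], [246, 176], [246, 179], [247, 183], [247, 186], [248, 189], [248, 193], [248, 196], [249, 200], [249, 203], [249, 206], [250, 210], [250, 213], [251, 216], [251, 220], [251, 223], [252, 226], [275, 227], [253, 229], [253, 231], [252, 233], [253, 237], [253, 240], [254, 243], [255, 246]]
```

View pics/t1.png

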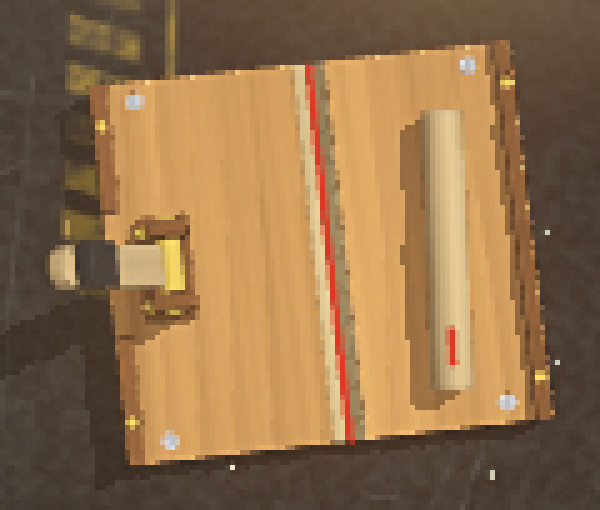

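View pics/s1.png

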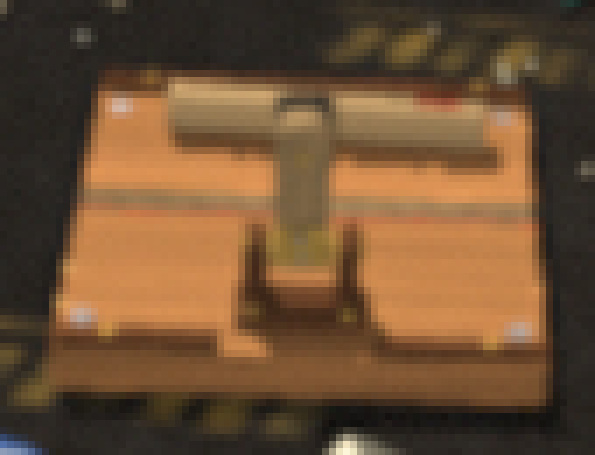

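The top crop shows the line running from (246.6,173) to (255,248), the dowel from about (273,182) to (276,238), and the tick at (275.5,229). The arm's tip is at about (195,213) and the post at about (219,213).

```bash
cat >> h.py <<'E'
def board(c):
    p=red(c,(190,160,262,262)); X=ray(c,p+0.0,13.)[:,:2]
    m=X.mean(0); d=np.linalg.svd(X-m)[2][0]; d=d*np.sign(d[0])
    k=abs((X-m)@np.array([-d[1],d[0]]))<4; X=X[k]; m=X.mean(0); d=np.linalg.svd(X-m)[2][0]; d=d*np.sign(d[0])
    t=(X-m)@d
    return m+d*(t.min()+t.max())/2, d, t.max()-t.min()
def dowel(c,box,z=34):
    x0,y0,x1,y1=box; h=cv2.cvtColor(c["frame"],cv2.COLOR_BGR2HSV)[y0:y1,x0:x1].astype(int)
    m=((h[...,1]<120)&(h[...,2]>140)).astype(np.uint8)
    n,l,st,ce=cv2.connectedComponentsWithStats(m); i=1+st[1:,4].argmax()
    v,u=np.nonzero(l==i); k=cv2.minAreaRect(np.c_[u+x0,v+y0].astype(np.float32))
    P=ray(c,np.c_[u+x0,v+y0],z)[:,:2]; mm=P.mean(0); d=np.linalg.svd(P-mm)[2][0]; d*=np.sign(d[0]); t=(P-mm)@d; w=(P-mm)@np.array([-d[1],d[0]])
    return mm+d*(t.min()+t.max())/2, d, np.ptp(t), np.ptp(w), len(u)
E
python3 - <<'E'
from h import *
c=env.camera("top"); O,d,L=board(c); n=np.array([-d[1],d[0]])
print("board",O,np.arctan2(d[1],d[0]),L)
D,e,l,w,N=dowel(c,(262,170,288,250)); print("dowel",D,np.arctan2(e[1],e[0]),l,w,N,"in board",(D-O)@d,(D-O)@n)
# board centre from outer geometry: post 
for z,uv in ((54,[222,213]),(0,[[203.5,178],[288,168.5]])): 
    X=ray(c,uv,z)[:,:2]; print(z,X,(X-O)@d,(X-O)@n)
for th in (1.75,1.95,2.15):
    P=np.array([*(O+n*(90-112*np.cos(th))),54+112*np.sin(th)]); print(th,proj(c,P),proj(env.camera("side"),P))
E
```

```text
board [ 486.66086287 -124.46285853] 0.1283859069007707 219.0185368066609
dowel [ 489.33318657 -192.50533483] 0.061143247719928934 158.25092946584277 22.63995643387662 409 in board -6.061386407210557 -67.82462303895538
54 [[475.64569184 -44.87720712]] [-0.73488485] [80.34095996]
0 [[ 579.8033239    14.42739589]
 [ 612.5181677  -233.42696674]] [110.15848957 110.87042324] [ 125.82181049 -124.18126795]
1.75 [[208.28023399 212.07113956]] [[269.8814874  177.29040516]]
1.95 [[200.20778551 213.10515645]] [[269.63090543 182.64910091]]
2.15 [[193.0184275  214.12749158]] [[269.35611176 189.13552126]]
```

```bash
cat >> h.py <<'E'
def go(xyz,yaw):
    s=env.read_state(); R=np.array(s["tcp_rot"]); p=np.array(s["position"])
    d=R.T@(np.array(xyz)-p); a=np.arctan2(R[1,1],R[0,1]); t=-((yaw-a+np.pi)%(2*np.pi)-np.pi)
    print("t",s["time_s"],"pos",p.round(1),"yaw",a.round(4),"tilt",R[2].round(3),"delta",d.round(1),"turn",round(t,4),"F",np.round(s["ft_force"],1))
E
python3 -c "
from h import *
go([489.7,-199.5,120],0.061)"
python3 nudge.py '[[[38,-31,0,-0.126],[76,-62,0,-0.252],[114,-93,0,-0.378],[152,-124,0,-0.504],[190,-155,0,-0.63]]]' 1.0
```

```text
refused: ROWS must be a list of rows, each a list of 4 numbers. Nothing was moved.
```

Refused on format, not on reach. It needs a list of rows, each a list of 4 numbers.

```bash
python3 nudge.py '[[38,-31,0,-0.126],[76,-62,0,-0.252],[114,-93,0,-0.378],[152,-124,0,-0.504],[190,-155,0,-0.63]]' 1.0; python3 -c "
from h import *
go([489.7,-199.5,120],0.061)"
```

```text
time_s: 0.9
position: [367.6, -413.0, 212.5]
tcp_rot: [[0.533, 0.846, 0.001], [0.846, -0.533, -0.001], [-0.0, 0.001, -1.0]]
ft_force: [-0.1, -0.3, 0.4]
opening: 0.998
gripper_force: 0.0
t 0.9 pos [ 367.6 -413.   212.5] yaw -0.562 tilt [-0.     0.001 -1.   ] delta [245.8 -10.5  92.4] turn -0.623 F [-0.1 -0.3  0.4]
```

```bash
python3 nudge.py '[[48,-2,0,-0.125],[96,-4,20,-0.25],[144,-6,45,-0.375],[192,-8,70,-0.5],[240,-10,90,-0.623]]'; python3 nudge.py '[[0,0,0,0],[0,0,0,0]]'; python3 -c "
from h import *
go([489.7,-199.5,75],0.061)"
```

```text
time_s: 1.4
position: [482.0, -215.5, 126.5]
tcp_rot: [[-0.06, 0.998, 0.0], [0.998, 0.06, -0.001], [-0.001, 0.0, -1.0]]
ft_force: [0.4, -0.6, 0.4]
opening: 0.999
gripper_force: 0.0
time_s: 1.6
position: [481.9, -215.6, 126.7]
tcp_rot: [[-0.058, 0.998, -0.001], [0.998, 0.058, 0.0], [0.001, -0.001, -1.0]]
ft_force: [-0.1, -0.0, 0.4]
opening: 0.998
gripper_force: 0.0
t 1.6 pos [ 481.9 -215.6  126.7] yaw 0.0584 tilt [ 0.001 -0.001 -1.   ] delta [15.6  8.8 51.7] turn -0.0026 F [-0.1 -0.   0.4]
```

```bash
python3 nudge.py '[[15.5,9,15,-0.003],[15.5,9,35,-0.003],[15.5,9,50,-0.003],[15.5,9,55,-0.003],[15.5,9,55,-0.003]]'; for i in 1 2 ; do python3 nudge.py '[[0,0,1.5,0],[0,0,1.5,0]]' | egrep 'pos|force'; done; python3 -c "
from h import *
c=env.camera('side');cv2.imwrite('pics/s2.png',cv2.resize(c['frame'][120:260,190:350],None,fx=4,fy=4,interpolation=2))
go([489.7,-199.5,68],0.061)"
```

```text
time_s: 2.1
position: [489.1, -202.1, 72.0]
tcp_rot: [[-0.056, 0.998, -0.001], [0.998, 0.056, -0.001], [-0.0, -0.001, -1.0]]
ft_force: [0.3, -0.2, 0.5]
opening: 0.998
gripper_force: 0.0
position: [490.1, -201.4, 71.3]
ft_force: [0.5, -0.6, -0.4]
gripper_force: 0.0
position: [489.8, -200.9, 69.3]
ft_force: [-0.1, 0.2, 0.1]
gripper_force: 0.0
t 2.55 pos [ 489.8 -200.8   69.3] yaw 0.0589 tilt [-0.  0. -1.] delta [ 1.3 -0.   1.3] turn -0.0021 F [-1.  -0.3 -0.3]
```

View pics/s2.png

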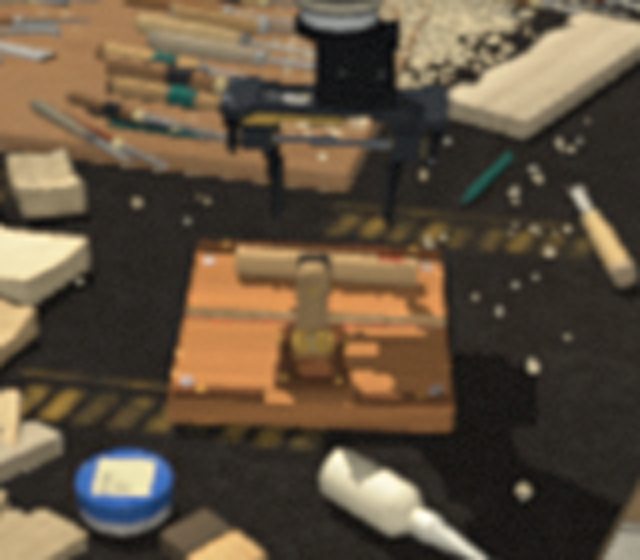

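The gripper's tips show at about (259,172) and (287,175), above and behind the dowel at about (271,186). I'll check this against the projected tip position.

```bash
python3 -c "
from h import *
c=env.camera('side');t=env.camera('top')
for X in ([489.8,-200.8,47.3],[489.3,-192.5,34],[486.7,-124.5,13],[489.8+50,-198,47.3],[489.8-50,-204,47.3]): print(X,proj(c,X),proj(t,X))
print(np.linalg.norm(np.array(c['R'])@np.array(c['R']).T-np.eye(3)))
cv2.imwrite('pics/t2.png',cv2.resize(t['frame'][130:280,180:340],None,fx=4,fy=4,interpolation=2))
go([489.7,-199.5,68],0.061)"
```

```text
[489.8, -200.8, 47.3] [[272.41492282 181.75147314]] [[277.38825188 209.03601858]]
[489.3, -192.5, 34] [[272.10358851 186.17902046]] [[274.20059887 209.40895047]]
[486.7, -124.5, 13] [[269.70101595 201.2998291 ]] [[250.34460086 210.2866689 ]]
[539.8, -198, 47.3] [[258.3440099  180.78515889]] [[276.62779041 191.42222758]]
[439.8, -204, 47.3] [[286.59732953 182.6705499 ]] [[278.29452143 226.75005453]]
5.857335740714092e-16
t 2.65 pos [ 489.8 -200.7   69.2] yaw 0.0591 tilt [-0.  0. -1.] delta [ 1.2 -0.   1.2] turn -0.0019 F [-0.1 -0.  -0.1]
```

View pics/t2.png

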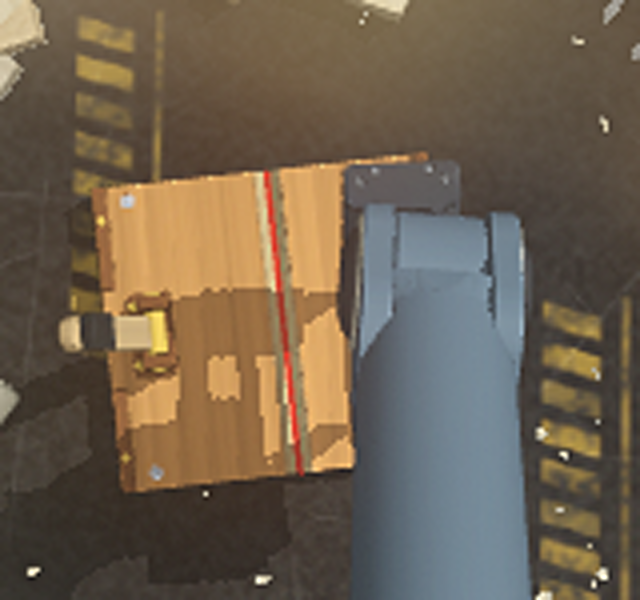

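The top view shows the gripper body centred at about column 280, which fits. The lower finger parts are dark against the dark bench. I'll go down until the force shows contact.

```bash
python3 nudge.py '[[1,0,1,0],[1,0,1,0]]' | egrep 'pos|force:'; python3 nudge.py '[[0,0,1,0],[0,0,1,0]]' | egrep 'pos|force:';python3 nudge.py '[[0,0,1,0],[0,0,1,0]]' | egrep 'pos|force:'
```

```text
position: [489.6, -199.5, 67.9]
ft_force: [-0.8, 0.3, 0.3]
gripper_force: 0.0
position: [489.6, -199.7, 66.9]
ft_force: [0.7, 0.1, -0.1]
gripper_force: 0.0
position: [489.5, -199.7, 65.9]
ft_force: [-0.2, 0.6, -0.2]
gripper_force: 0.0
```

```bash
python3 nudge.py '[[0,0,-3,0],[5,0,-3,0],[5,0,-2,0],[5,0,-1.5,0]]' | egrep 'pos|force:'; python3 nudge.py '[[0,0,1,0],[0,0,1,0]]' | egrep 'pos|force:';python3 nudge.py '[[0,0,1,0],[0,0,1,0]]' | egrep 'pos|force:'
```

```text
position: [489.3, -194.5, 67.6]
ft_force: [-0.3, -0.1, 0.5]
gripper_force: 0.0
position: [489.2, -194.8, 66.4]
ft_force: [-0.2, 0.3, 0.6]
gripper_force: 0.0
position: [489.3, -194.8, 65.4]
ft_force: [0.4, 0.4, -0.5]
gripper_force: 0.0
```

```bash
for i in 1 2 3; do python3 nudge.py '[[0,0,1,0],[0,0,1,0]]' | egrep 'pos|t_force:'; done; python3 - <<'E'
from h import *
c=env.camera('side');cv2.imwrite('pics/s3.png',cv2.resize(c['frame'][150:240,220:320],None,fx=6,fy=6,interpolation=2))
E
```

```text
position: [489.3, -194.7, 64.4]
ft_force: [-0.5, -0.6, -0.1]
position: [489.3, -194.7, 63.4]
ft_force: [-0.6, -0.3, 0.5]
position: [489.3, -194.7, 62.5]
ft_force: [-0.4, 0.0, -1.1]
```

View pics/s3.png

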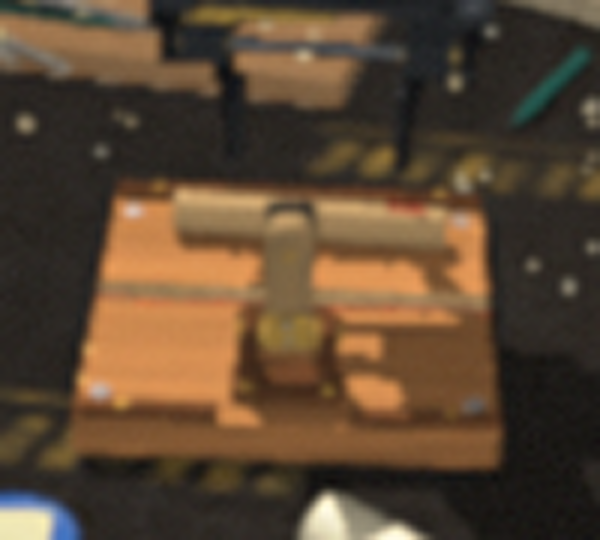

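The visible finger ends are at (258.8,175.8) and (287,177.5), still above the dowel, whose top edge is at row 182. I'll work out their real height.

```bash
python3 -c "
from h import *
c=env.camera('side')
for z in (40.5,50,55,60,65): print(z,proj(c,[[489+50,-192,z],[489-50,-197.5,z]]).round(1).tolist())"
```

```text
40.5 [[258.2, 183.3], [286.5, 185.3]]
50 [[258.3, 180.9], [286.6, 182.9]]
55 [[258.3, 179.7], [286.7, 181.6]]
60 [[258.3, 178.4], [286.8, 180.4]]
65 [[258.3, 177.2], [286.8, 179.1]]
```

```bash
python3 nudge.py '[[0,0,3,0],[0,0,6,0],[0,0,9,0],[0,0,9,0]]' | egrep 'pos|t_force:'; for i in 1 2 3; do python3 nudge.py '[[0,0,1.5,0],[0,0,1.5,0]]' | egrep 'pos|t_force:'; done
```

```text
position: [488.9, -194.6, 53.0]
ft_force: [-0.5, 0.0, 0.3]
position: [489.3, -194.7, 51.9]
ft_force: [-0.5, -0.1, -0.3]
position: [489.3, -194.7, 50.5]
ft_force: [-0.2, 0.4, 0.4]
position: [489.3, -194.7, 48.9]
ft_force: [-0.3, 1.0, -0.4]
```

```bash
python3 - <<'E'
from h import *
c=env.camera('side'); a=cv2.imread('pics/side0.png').astype(int); f=c['frame'].astype(int)
d=np.abs(f-a).max(2)
for u in (256,258,260,284,286,288,290): print(u,[(v,int(d[v,u])) for v in range(168,196,1)])
print(proj(c,[[489+50,-192,27],[489-50,-197.5,27]]).round(1).tolist())
E
```

```text
256 [(168, 11), (169, 8), (170, 7), (171, 10), (172, 5), (173, 2), (174, 4), (175, 5), (176, 1), (177, 3), (178, 6), (179, 1), (180, 2), (181, 5), (182, 5), (183, 8), (184, 4), (185, 4), (186, 4), (187, 5), (188, 5), (189, 1), (190, 2), (191, 7), (192, 6), (193, 8), (194, 4), (195, 3)]
258 [(168, 15), (169, 17), (170, 18), (171, 18), (172, 17), (173, 18), (174, 15), (175, 13), (176, 16), (177, 19), (178, 15), (179, 5), (180, 3), (181, 5), (182, 3), (183, 1), (184, 5), (185, 4), (186, 3), (187, 4), (188, 4), (189, 2), (190, 5), (191, 5), (192, 7), (193, 8), (194, 6), (195, 3)]
260 [(168, 4), (169, 5), (170, 7), (171, 8), (172, 12), (173, 6), (174, 9), (175, 8), (176, 5), (177, 3), (178, 9), (179, 3), (180, 5), (181, 5), (182, 39), (183, 59), (184, 30), (185, 1), (186, 6), (187, 6), (188, 6), (189, 3), (190, 1), (191, 7), (192, 11), (193, 4), (194, 24), (195, 77)]
284 [(168, 4), (169, 6), (170, 4), (171, 4), (172, 3), (173, 3), (174, 2), (175, 4), (176, 5), (177, 7), (178, 3), (179, 3), (180, 2), (181, 2), (182, 2), (183, 2), (184, 6), (185, 8), (186, 6), (187, 5), (188, 5), (189, 5), 
[... 282 characters left out ...]
88, 5), (189, 5), (190, 4), (191, 2), (192, 2), (193, 6), (194, 9), (195, 9)]
288 [(168, 23), (169, 17), (170, 20), (171, 24), (172, 24), (173, 23), (174, 25), (175, 18), (176, 5), (177, 5), (178, 8), (179, 10), (180, 5), (181, 5), (182, 3), (183, 10), (184, 38), (185, 54), (186, 29), (187, 3), (188, 7), (189, 5), (190, 5), (191, 3), (192, 2), (193, 4), (194, 11), (195, 21)]
290 [(168, 6), (169, 4), (170, 3), (171, 1), (172, 2), (173, 3), (174, 3), (175, 3), (176, 4), (177, 2), (178, 2), (179, 4), (180, 6), (181, 3), (182, 5), (183, 3), (184, 12), (185, 26), (186, 25), (187, 6), (188, 3), (189, 5), (190, 3), (191, 4), (192, 8), (193, 1), (194, 42), (195, 86)]
[[258.2, 186.6], [286.3, 188.6]]
```

```bash
python3 nudge.py '[[0,0,2,0],[0,0,4,0],[0,0,5,0],[0,0,5,0]]' | egrep 'pos|t_force:'; for i in 1 2 3; do python3 nudge.py '[[0,0,1,0],[0,0,1,0]]' | egrep 'pos|t_force:'; done;  python3 - <<'E'
from h import *
c=env.camera('side'); a=cv2.imread('pics/side0.png').astype(int); f=c['frame'].astype(int)
d=np.abs(f-a).max(2)
for u in (257,258,259,260,285,286,287,288): print(u,d[174:190,u].tolist())
E
```

```text
position: [489.2, -194.7, 43.9]
ft_force: [0.3, -0.1, 0.8]
position: [489.3, -194.7, 43.0]
ft_force: [0.3, 0.5, 0.2]
position: [489.3, -194.7, 42.0]
ft_force: [0.1, 0.0, -0.6]
position: [489.3, -194.7, 41.0]
ft_force: [-0.1, 0.5, 0.6]
257 [8, 5, 6, 9, 7, 8, 12, 18, 10, 0, 3, 6, 6, 5, 4, 4]
258 [15, 12, 15, 14, 17, 10, 32, 44, 40, 32, 12, 3, 7, 3, 6, 3]
259 [10, 11, 8, 13, 10, 12, 31, 55, 63, 62, 29, 2, 9, 6, 7, 5]
260 [8, 9, 6, 4, 9, 6, 10, 29, 60, 69, 34, 2, 4, 7, 5, 3]
285 [22, 20, 17, 12, 10, 13, 14, 21, 30, 26, 27, 27, 12, 5, 4, 5]
286 [66, 51, 38, 30, 35, 33, 26, 44, 58, 52, 58, 56, 23, 3, 7, 5]
287 [69, 55, 33, 26, 32, 32, 22, 28, 35, 36, 55, 57, 28, 1, 7, 4]
288 [32, 21, 11, 7, 7, 9, 5, 4, 7, 15, 40, 54, 28, 3, 8, 7]
```

```bash
for i in 1 2 3; do python3 nudge.py '[[0,0,1,0],[0,0,1,0]]' | egrep 'pos|t_force:'; done
```

```text
position: [489.3, -194.7, 39.9]
ft_force: [-0.9, 0.1, 0.3]
position: [489.3, -194.8, 39.0]
ft_force: [-0.4, 0.1, -0.4]
position: [489.3, -194.7, 38.0]
ft_force: [0.4, 0.9, 0.6]
```

```bash
for i in 1 2 3 4; do python3 nudge.py '[[0,0,1,0],[0,0,1,0]]' | egrep 'pos|t_force:'; done;  python3 - <<'E'
from h import *
c=env.camera('side'); a=cv2.imread('pics/side0.png').astype(int); f=c['frame'].astype(int)
d=np.abs(f-a).max(2)
for u in (257,258,259,260,285,286,287,288): print(u,d[174:190,u].tolist())
E
```

```text
position: [489.3, -194.7, 36.9]
ft_force: [0.7, 0.3, -0.2]
position: [489.4, -194.7, 36.0]
ft_force: [-0.4, 0.4, 0.3]
position: [489.5, -195.0, 35.8]
ft_force: [-1.7, -0.3, 5.9]
position: [489.6, -195.2, 35.7]
ft_force: [-4.4, -0.3, 13.7]
257 [14, 13, 10, 11, 10, 6, 13, 25, 33, 26, 3, 6, 6, 4, 4, 2]
258 [19, 13, 15, 17, 14, 11, 33, 66, 85, 73, 21, 6, 8, 2, 6, 3]
259 [11, 9, 13, 9, 10, 15, 37, 74, 99, 89, 31, 3, 7, 4, 3, 4]
260 [8, 8, 8, 8, 10, 7, 16, 40, 72, 75, 33, 1, 5, 4, 5, 3]
285 [27, 24, 18, 12, 12, 13, 12, 22, 35, 49, 61, 45, 14, 6, 6, 6]
286 [71, 56, 43, 30, 33, 33, 27, 45, 64, 72, 97, 81, 27, 2, 5, 5]
287 [73, 56, 37, 32, 35, 30, 23, 29, 36, 46, 74, 69, 30, 2, 9, 5]
288 [35, 28, 14, 10, 8, 12, 6, 4, 6, 15, 45, 56, 28, 3, 7, 5]
```

```bash
python3 nudge.py '[[0,0,-1.3,0],[5,0,-1.3,-0.007],[10,0,-1.3,-0.014],[15,0,-1.3,-0.021],[20,0,-1.3,-0.027]]' | egrep 'pos|t_force:'; python3 nudge.py '[[0,0,0,0]]' | egrep 'pos|t_force:'; python3 nudge.py '[[0,0,-10,0],[-30,0,-20,0],[-70,0,-20,0],[-110,0,-20,0],[-110,0,-20,0]]'|egrep 'pos|t_force:'; python3 - <<'E'
from h import *
for n in ('top','side'):
    c=env.camera(n); cv2.imwrite(f'pics/{n}4.png',c['frame'])
    p=red(c,(258,170,296,250) if n=='top' else (280,175,305,200)); print(n,len(p),p.mean(0))
    if n=='top':
        O=np.array([486.7,-124.5]);b=.128;d=np.array([np.cos(b),np.sin(b)]);nn=np.array([-d[1],d[0]])
        D,e,l,w,N=dowel(c,(262,170,288,250)); print(D,np.arctan2(e[1],e[0]),l,w,(D-O)@d,(D-O)@nn)
E
```

```text
position: [488.6, -174.3, 35.8]
ft_force: [-0.7, -0.5, 6.0]
position: [488.5, -173.5, 35.8]
ft_force: [-0.7, -0.0, 5.2]
position: [497.0, -291.4, 55.5]
ft_force: [0.2, -0.9, 0.4]
top 6 [268.5 229. ]
[ 489.29703968 -182.07211557] 0.08097360932451299 158.37506231653245 22.3267775884735 -4.773330597084586 -57.43264247605065
side 3 [287. 188.]
```

```bash
python3 -c "
from h import *
go([489.9,-189.1,42],0.081)"
```

```text
t 9.5 pos [ 497.3 -284.9   55.3] yaw 0.084 tilt [ 0.001 -0.    -1.   ] delta [96.1  0.7 13.3] turn 0.003 F [0.8 0.  0.5]
```

```bash
python3 nudge.py '[[32,0.7,0,0],[64,0.7,0,0],[96,0.7,0,0],[96,0.7,13,0],[96,0.7,13,0]]' | egrep 'pos|t_force:'; python3 nudge.py '[[0,0,3,0],[0,0,5,0],[0,0,6,0],[0,0,6.5,0],[0,0,6.5,0]]' | egrep 'pos|t_force:'
```

```text
position: [488.9, -186.2, 41.4]
ft_force: [-0.7, -0.7, 0.2]
position: [490.0, -189.1, 36.0]
ft_force: [0.9, 0.4, -0.2]
```

```bash
python3 nudge.py '[[0,0,0.6,0],[0,0,0.6,0]]' | egrep 'pos|t_force:'; python3 nudge.py '[[0,0,0.4,0],[0,0,0.4,0]]' | egrep 'pos|t_force:'
```

```text
position: [490.1, -189.0, 35.8]
ft_force: [-1.4, -0.9, 4.1]
position: [490.1, -189.1, 35.7]
ft_force: [-2.5, -1.4, 7.3]
```

```bash
python3 nudge.py '[[6,0,0,-0.008],[12,0,0,-0.016],[18,0,0,-0.024],[24,0,0,-0.032],[30,0,0,-0.04]]' | egrep 'pos|t_force:'; python3 nudge.py '[[0,0,0,0],[0,0,0,0]]' | egrep 'pos|t_force:'; python3 nudge.py '[[0,0,-4,0],[-15,0,-4,0],[-15,0,-4,0],[-15,0,-1,0],[-15,0,0,0]]' | egrep 'pos|t_force:';
```

```text
position: [488.1, -159.0, 35.8]
ft_force: [-1.0, -0.9, 7.5]
position: [488.0, -158.8, 35.8]
ft_force: [-1.9, 0.3, 7.3]
position: [489.6, -174.4, 35.3]
ft_force: [-3.0, -1.0, 13.3]
```

```bash
python3 nudge.py '[[0,0,-0.4,0],[7,0,-0.4,-0.01],[14,0,-0.4,-0.02],[21,0,-0.4,-0.03],[28,0,-0.4,-0.04]]' | egrep 'pos|t_force:'; python3 nudge.py '[[0,0,0,0],[0,0,0,0]]' | egrep 'pos|t_force:'; python3 nudge.py '[[0,0,-10,0],[-30,0,-20,0],[-70,0,-20,0],[-110,0,-20,0],[-110,0,-20,0]]'|egrep 'pos|t_force:'; python3 - <<'E'
from h import *
for n in ('top',):
    c=env.camera(n); cv2.imwrite(f'pics/{n}5.png',c['frame'])
    O=np.array([486.7,-124.5]);b=.128;d=np.array([np.cos(b),np.sin(b)]);nn=np.array([-d[1],d[0]])
    D,e,l,w,N=dowel(c,(254,170,288,250)); print(D,np.arctan2(e[1],e[0]),l,w,N,(D-O)@d,(D-O)@nn)
    p=red(c,(256,170,296,250)); print(len(p),p.tolist()[:8])
E
```

```text
position: [486.2, -145.7, 35.8]
ft_force: [-1.0, -0.6, 7.4]
position: [486.2, -145.4, 35.8]
ft_force: [-0.7, 0.3, 7.9]
position: [504.0, -261.3, 55.4]
ft_force: [-0.2, -0.2, 0.6]
[ 487.15192251 -151.16456467] 0.15219648399971328 160.85187194434647 23.228684160245272 398 -2.9555265513100437 -26.504114881279516
0 []
```

```bash
python3 -c "
from h import *
D=np.array([487.15,-151.16]);a=.152
P=D-7*np.array([-np.sin(a),np.cos(a)])
go([*P,42],a)"
```

```text
t 13.35 pos [ 503.7 -257.6   55.2] yaw 0.1604 tilt [-0.001 -0.    -1.   ] delta [100.7   0.6  13.1] turn 0.0084 F [-0.5  0.6 -0. ]
```

```bash
python3 nudge.py '[[34,0.6,0,0.008],[68,0.6,0,0.008],[100.5,0.6,0,0.008],[100.5,0.6,13,0.008],[100.5,0.6,13,0.008]]' | egrep 'pos|t_force:'; python3 nudge.py '[[0,0,3,0],[0,0,5,0],[0,0,6,0],[0,0,7,0],[0,0,7,0]]' | egrep 'pos|t_force:'
```

```text
position: [486.6, -153.2, 41.3]
ft_force: [-0.4, -0.3, -0.2]
position: [488.1, -155.9, 35.9]
ft_force: [-2.1, -0.5, 5.5]
```

```bash
python3 nudge.py '[[6,0,0,0.01],[12,0,0,0.02],[18,0,0,0.03],[24,0,0,0.04],[24,0,0,0.04]]' | egrep 'pos|t_force:'; python3 nudge.py '[[0,0,0,0],[0,0,0,0]]' | egrep 'pos|t_force:'; python3 nudge.py '[[0,0,-10,0],[-30,0,-20,0],[-70,0,-20,0],[-110,0,-20,0],[-110,0,-20,0]]'|egrep 'pos|t_force:'; python3 - <<'E'
from h import *
for n in ('top',):
    c=env.camera(n); cv2.imwrite(f'pics/{n}6.png',cv2.resize(c['frame'][160:262,185:305],None,fx=5,fy=5,interpolation=cv2.INTER_NEAREST))
    O=np.array([486.7,-124.5]);b=.128;d=np.array([np.cos(b),np.sin(b)]);nn=np.array([-d[1],d[0]])
    D,e,l,w,N=dowel(c,(240,170,288,250)); print(D,np.arctan2(e[1],e[0]),l,w,N,(D-O)@d,(D-O)@nn)
E
```

```text
position: [484.8, -130.3, 35.8]
ft_force: [-0.1, 0.7, 4.6]
position: [485.0, -131.1, 35.8]
ft_force: [-0.0, 0.2, 6.0]
position: [496.9, -247.6, 55.5]
ft_force: [-0.3, -0.3, 1.7]
[ 489.24707027 -136.86182078] 0.12321965437184902 215.51159494040553 22.470815000100274 452 0.9482373140246805 -12.585826395560176
```

View pics/top6.png

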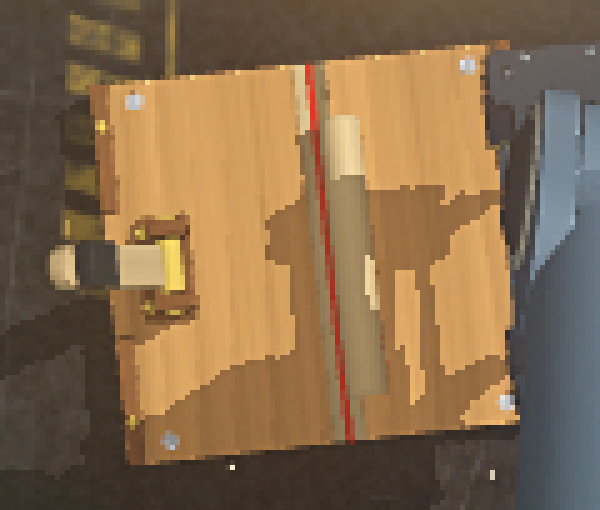

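The dowel lies just beside the groove, its axis running from crop (346,117) to (370,392). The red line is fully visible at 313 and 345, so about 15 mm remains, with the far end slightly behind.

```bash
python3 -c "
from h import *
c=env.camera('top')
O=np.array([486.7,-124.5]);b=.128;d=np.array([np.cos(b),np.sin(b)]);nn=np.array([-d[1],d[0]])
E=ray(c,[[184.7+346/5,159.7+117/5],[184.7+370/5,159.7+392/5]],34)[:,:2]
e=E[0]-E[1];a=np.arctan2(e[1],e[0]);D=E.mean(0);print(D,a,np.linalg.norm(e),(D-O)@d,(D-O)@nn)
P=D-6*np.array([-np.sin(a),np.cos(a)])
go([*P,42],a)"
```

```text
[ 485.36226708 -141.38096924] 0.10313094438601429 157.7071816780766 -3.4816577332564833 -16.572106417412122
t 15.65 pos [ 496.8 -241.4   55.3] yaw 0.1153 tilt [ 0. -0. -1.] delta [94.6  0.1 13.3] turn 0.0121 F [-0.7  0.8  0.3]
```

```bash
python3 nudge.py '[[32,0,0,0.01],[64,0,0,0.01],[94,0,0,0.01],[94,0,13,0.01],[94,0,13,0.01]]' | egrep 'pos|t_force:'; python3 nudge.py '[[0,0,3,0],[0,0,5,0],[0,0,6,0],[0,0,6.6,0],[0,0,6.6,0]]' | egrep 'pos|t_force:'; python3 nudge.py '[[4,0,0,-0.01],[8,0,0,-0.02],[12,0,0,-0.03],[16,0,0,-0.04],[16,0,0,-0.04]]' | egrep 'pos|t_force:';python3 nudge.py '[[4,0,0,0],[4,0,0,0]]' | egrep 'pos|t_force:';
```

```text
position: [484.8, -145.3, 41.3]
ft_force: [0.5, 0.0, 0.5]
position: [486.1, -147.8, 35.7]
ft_force: [-1.4, 0.6, -0.1]
position: [484.3, -130.4, 35.6]
ft_force: [-0.1, 0.2, -0.2]
position: [483.7, -126.9, 35.6]
ft_force: [0.4, 0.8, -0.1]
```

```bash
python3 nudge.py '[[0,0,-10,0],[-30,0,-20,0],[-70,0,-20,0],[-110,0,-20,0],[-150,0,-20,0]]'|egrep 'pos|t_force:'; python3 nudge.py '[[0,0,0,0]]'>/dev/null; python3 - <<'E'
from h import *
c=env.camera('top'); cv2.imwrite('pics/top7.png',cv2.resize(c['frame'][160:262,185:305],None,fx=5,fy=5,interpolation=cv2.INTER_NEAREST))
p=red(c,(240,165,285,262)); print(len(p),sorted(set(p[:,1].tolist())))
E
```

```text
position: [506.4, -277.7, 56.7]
ft_force: [0.6, 0.6, -0.7]
40 [173, 174, 175, 176, 177, 178, 179, 180, 181, 182, 183, 227, 228, 229, 230, 231, 232, 233, 239, 240, 241, 242, 243, 244, 245, 246, 247]
```

View pics/top7.png

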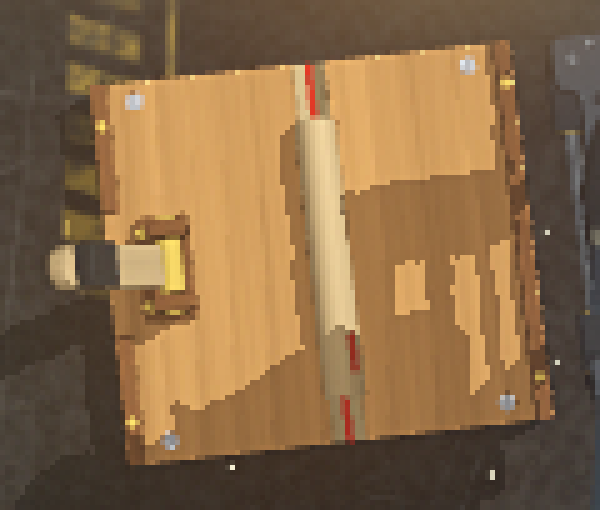

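The dowel is seated on the line: it covers crop rows 118–395, and the line shows at both ends. The arm is still back, with its tip at crop (50,267). Next I'll close the gripper, lift, and cross over to behind the arm.

```bash
python3 nudge.py '[[0,0,-40,0],[0,0,-80,0],[0,0,-120,0],[0,0,-160,0],[0,0,-160,0]]' 0.0 | egrep 'pos|t_force:|open'; python3 -c "
from h import *
O=np.array([486.7,-124.5]);b=.128;d=np.array([np.cos(b),np.sin(b)]);nn=np.array([-d[1],d[0]])
go([*(O+nn*168),216],b)"
```

```text
position: [509.6, -275.1, 222.3]
ft_force: [0.1, 0.1, -0.5]
opening: 0.632
t 18.5 pos [ 509.6 -275.1  222.3] yaw 0.1501 tilt [-0.007  0.01  -1.   ] delta [320.4   3.6   4.2] turn 0.0221 F [ 0.1  0.1 -0.5]
```

```bash
python3 nudge.py '[[46,1,0,0.02],[92,1,0,0.02],[138,2,0,0.02],[184,3,0,0.02],[230,3,0,0.02]]' 0.0 | egrep 'pos|t_force:|open'; python3 nudge.py '[[40,0,0,0],[80,0,0,0],[90,0,0,0],[90,0,0,0]]' | egrep 'pos|t_force:|open'; python3 -c "
from h import *
O=np.array([486.7,-124.5]);b=.128;d=np.array([np.cos(b),np.sin(b)]);nn=np.array([-d[1],d[0]])
go([*(O+nn*168),135],b)"
```

```text
position: [473.6, -44.9, 215.4]
ft_force: [0.3, -0.1, 0.0]
opening: 0.174
position: [462.4, 43.7, 215.6]
ft_force: [-0.3, -0.3, -0.2]
opening: 0.004
t 19.4 pos [462.4  43.7 215.6] yaw 0.1336 tilt [-0. -0. -1.] delta [-1.9  2.6 80.6] turn 0.0056 F [-0.3 -0.3 -0.2]
```

```bash
python3 - <<'E'
from h import *
c=env.camera('side'); a=cv2.imread('pics/side0.png').astype(int); f=c['frame'].astype(int); d=np.abs(f-a).max(2)
q=[(z,proj(c,[462.4,43.7,z])[0].round(1).tolist()) for z in (264,226,206,193)]; print(q)
u=int(round(q[-1][1][0])); 
for v in range(int(q[0][1][1]),int(q[-1][1][1])+12): print(v,f[v,u-8:u+9].max(1).tolist())
E
```

```text
[(264, [271.1, 155.0]), (226, [270.7, 167.7]), (206, [270.6, 174.2]), (193, [270.5, 178.3])]
155 [158, 161, 163, 155, 110, 47, 22, 29, 34, 36, 34, 26, 22, 58, 126, 157, 164]
156 [154, 155, 157, 153, 113, 50, 22, 30, 32, 37, 35, 26, 23, 62, 132, 162, 166]
157 [154, 152, 153, 153, 128, 77, 31, 29, 34, 36, 36, 29, 22, 67, 132, 161, 162]
158 [155, 155, 156, 158, 148, 103, 48, 29, 31, 34, 36, 30, 37, 92, 142, 162, 156]
159 [158, 159, 159, 162, 155, 113, 47, 27, 34, 33, 32, 26, 59, 125, 158, 160, 145]
160 [162, 162, 162, 163, 158, 113, 47, 28, 34, 35, 32, 30, 63, 131, 162, 155, 132]
161 [155, 154, 157, 161, 157, 114, 50, 30, 36, 34, 34, 25, 67, 133, 159, 146, 118]
162 [135, 136, 138, 146, 143, 115, 66, 33, 36, 35, 33, 41, 93, 139, 153, 134, 103]
163 [124, 126, 125, 128, 133, 124, 86, 43, 35, 36, 31, 56, 114, 145, 142, 119, 95]
164 [123, 124, 124, 124, 127, 121, 87, 41, 36, 34, 35, 54, 110, 134, 128, 108, 78]
165 [119, 121, 122, 123, 122, 110, 73, 40, 32, 33, 32, 52, 104, 126, 121, 98, 68]
166 [101, 104, 103, 99, 98, 75, 46, 30, 35, 34, 34, 49, 101, 122, 115, 87, 54]
167 [60, 61, 60, 60, 55
[... 1057 characters left out ...]
78, 83, 85, 86, 89]
182 [87, 93, 91, 89, 87, 87, 87, 88, 90, 94, 93, 95, 96, 99, 102, 104, 103]
183 [101, 98, 81, 64, 62, 64, 64, 62, 64, 68, 77, 89, 94, 97, 97, 97, 97]
184 [151, 146, 105, 65, 65, 70, 74, 70, 57, 57, 94, 132, 145, 145, 146, 145, 143]
185 [202, 193, 145, 115, 130, 140, 140, 132, 107, 87, 129, 181, 198, 201, 200, 199, 199]
186 [212, 204, 167, 161, 183, 190, 187, 178, 151, 116, 142, 191, 212, 212, 213, 209, 212]
187 [207, 201, 172, 168, 180, 182, 176, 169, 151, 127, 150, 193, 212, 213, 213, 213, 212]
188 [201, 189, 164, 154, 152, 147, 148, 143, 138, 130, 150, 189, 205, 206, 205, 206, 204]
189 [196, 183, 153, 129, 122, 123, 124, 125, 127, 129, 157, 189, 200, 200, 199, 200, 200]
```

```bash
python3 nudge.py '[[15,2.6,0,0.005],[16,2.6,20,0.005],[16,2.6,60,0.005],[16,2.6,100,0.005],[16,2.6,113,0.005]]' | egrep 'pos|t_force:'; python3 nudge.py '[[0,0,0,0],[0,0,0,0]]' | egrep 'pos|t_force:'; python3 -c "
from h import *
O=np.array([486.7,-124.5]);b=.128;d=np.array([np.cos(b),np.sin(b)]);nn=np.array([-d[1],d[0]])
go([*(O+nn*90),100],b)"
```

```text
position: [461.4, 54.9, 99.1]
ft_force: [0.2, -0.3, 0.6]
position: [465.2, 57.2, 103.7]
ft_force: [-0.4, -0.5, 0.1]
t 20.15 pos [465.2  57.2 103.7] yaw 0.1218 tilt [-0.     0.002 -1.   ] delta [-93.   -1.3   3.7] turn -0.0062 F [-0.4 -0.5  0.1]
```

```bash
python3 nudge.py '[[-12,0,0,0],[-24,0,1,0],[-36,0,2,0],[-48,-0.5,3,0],[-60,-0.5,4,0]]' | egrep 'pos|t_force:'; python3 nudge.py '[[-12,0,0,0],[-24,0,0,0],[-36,-0.5,0,0],[-48,-0.5,0,0],[-60,-0.5,0,0]]' | egrep 'pos|t_force:'; python3 - <<'E'
from h import *
O=np.array([486.7,-124.5]);b=.128;d=np.array([np.cos(b),np.sin(b)]);nn=np.array([-d[1],d[0]])
p=np.array(env.read_state()['position'])[:2]; print((p-O)@d,(p-O)@nn)
E
```

```text
position: [471.0, -3.4, 98.8]
ft_force: [-0.1, 1.7, 1.0]
position: [477.6, -62.8, 98.5]
ft_force: [-0.6, 2.5, -0.1]
-1.1760758980121118 62.31484023980396
```

```bash
python3 nudge.py '[[-10,0,2,0],[-20,0,4,0],[-31,0,7,0],[-42,0,10,0],[-42,0,10,0]]' | egrep 'pos|t_force:'; python3 nudge.py '[[-7,0,2,0],[-14,0,4,0],[-20,0,5,0],[-20,0,5,0]]' | egrep 'pos|t_force:'; python3 nudge.py '[[0,0,5,0],[0,0,10,0],[0,0,15,0],[0,0,20,0],[0,0,20,0]]' | egrep 'pos|t_force:'
```

```text
position: [482.7, -105.6, 88.0]
ft_force: [-0.1, -0.8, -0.8]
position: [485.4, -124.3, 83.5]
ft_force: [0.1, 0.3, 0.5]
position: [484.7, -122.9, 62.8]
ft_force: [-0.8, -1.0, -0.0]
```

```bash
for i in 1 2 3; do python3 nudge.py '[[0,0,1.5,0],[0,0,1.5,0]]' | egrep 'pos|t_force:'; done; python3 - <<'E'
from h import *
c=env.camera('side');cv2.imwrite('pics/s8.png',cv2.resize(c['frame'][130:230,220:320],None,fx=6,fy=6,interpolation=2))
E
```

```text
position: [485.3, -123.0, 62.0]
ft_force: [0.4, -0.6, 0.1]
position: [485.5, -123.2, 60.7]
ft_force: [0.0, 0.5, 0.1]
position: [485.5, -123.3, 59.1]
ft_force: [0.2, -0.2, 0.4]
```

View pics/s8.png

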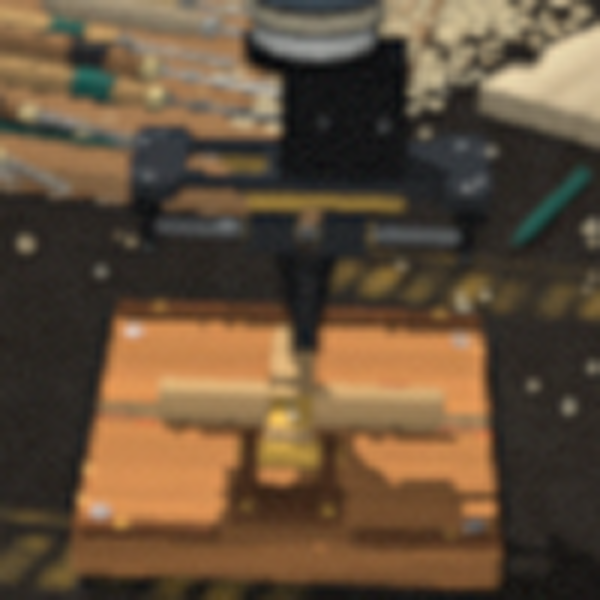

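The bar is nearly down over the dowel, with its free end at crop (290,335). The fingertips, at crop (300,350), are just above it. I'll keep pressing by force.

```bash
for i in 1 2 3; do python3 nudge.py '[[0,0.5,1.3,0],[0,0.5,1.3,0]]' | egrep 'pos|t_force:'; done
```

```text
position: [485.8, -123.1, 57.7]
ft_force: [-0.2, 0.4, 0.7]
position: [486.4, -123.0, 56.4]
ft_force: [-0.1, 0.7, 0.9]
position: [486.7, -123.0, 55.7]
ft_force: [-1.8, -0.2, 5.5]
```

```bash
for i in 1 2 ; do python3 nudge.py '[[0,0,0.5,0],[0,0,0.5,0],[0,0,0.5,0]]' | egrep 'pos|t_force:'; done
```

```text
position: [486.7, -123.1, 55.6]
ft_force: [-3.0, 0.1, 9.9]
position: [486.7, -123.1, 55.6]
ft_force: [-4.5, 1.1, 13.5]
```

```bash
python3 nudge.py '[[0,0,-3,0],[0,0,-20,0],[0,0,-60,0],[0,0,-100,0],[0,0,-140,0]]' | egrep 'pos|t_force:'; python3 nudge.py '[[-45,0,0,0],[-90,0,0,0],[-135,0,0,0],[-180,0,0,0],[-180,0,0,0]]' | egrep 'pos|t_force:'; python3 - <<'E'
from h import *
c=env.camera('top'); cv2.imwrite('pics/top9.png',cv2.resize(c['frame'][160:262,185:305],None,fx=5,fy=5,interpolation=cv2.INTER_NEAREST))
print(env.read_state()['time_s'])
for th in (0,.05,.1):
  for n in('top','side'): print(th,n,proj(env.camera(n),[[*(np.array([486.7,-124.5])+np.array([-.128,.992])*(90-112*np.cos(th)+0)),60+112*np.sin(th)]]).round(1))
E
```

```text
position: [486.6, -122.7, 195.5]
ft_force: [0.3, -0.3, -0.4]
position: [507.7, -309.8, 193.2]
ft_force: [-0.2, -0.1, -0.5]
25.45
0 top [[258.2 208.6]]
0 side [[270.2 186.1]]
0.05 top [[258.2 208.5]]
0.05 side [[270.2 184.7]]
0.1 top [[258.1 208.4]]
0.1 side [[270.3 183.3]]
```

View pics/top9.png

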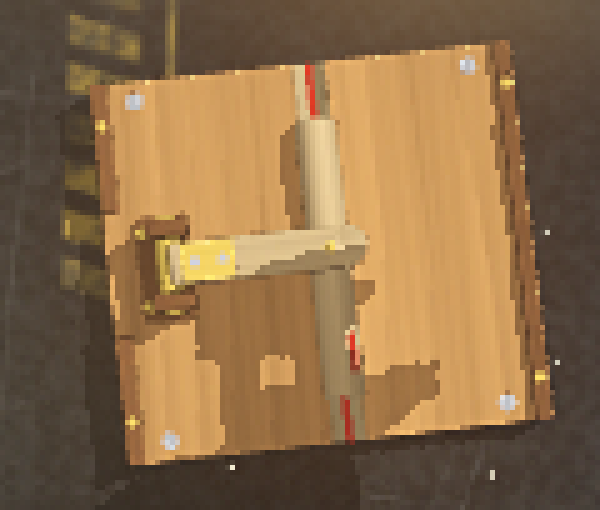

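The arm lies across the seated dowel with its tip at crop (368,243), matching the level-arm prediction of (258.2,208.6). The dowel hasn't shifted and the robot is clear.

```bash
python3 -c "
from workcell import env
print(env.finish_job())"
```

```text
the job is handed in; nothing more can be done
None
```

I rolled the dowel into the V-groove near mid-board, clamped it with the hold-down arm (pressed to about 13 N), and handed the job in at about 25 s with the robot clear. The hand-in returned no verdict.

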